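# Crank the inspection stage home

## Task

The stage's crank is parked: its arm is folded back over the handwheel and the wheel is locked. Swing the crank arm fully out, press its latch button down so that the arm is latched, and only then wind the wheel until the carriage has come to its end stop, with the lens case still standing in its nest under the inspection head. Leave everything else on the bench where it is.

Things in the scene. Friction and masses are not known exactly. Their poses are not given: they have to be found in the camera images.
- wheel_axis (a point): Centre of the top face of the handwheel, 62 mm above the bench: a level dark steel disc 132 mm across, 12 mm thick, on a grey gearbox (140 x 130 mm, top at 46 mm) at the left end of a long aluminium stage fixed to the bench. This point stays put. An 8 mm steel pin (top at 72 mm) beside the wheel's rim locks the wheel while the arm is folded.
- crank_pivot (a point): Point on the vertical pivot of the crank arm, 83 mm above the bench, just over its round boss (22 mm across). The wheel carries the pivot 30 mm from its axis, so it travels with the wheel. The arm is a flat steel bar 16 mm wide, top 82 mm above the bench, 70 mm from pivot to knob centre; it swings level about the pivot.
- knob_centre (a point): Centre, half-way up, of the black upright knob on the end of the crank arm: 26 mm across, 48 mm high, from 82 to 130 mm above the bench (this point 106 mm). It spins freely on the arm. Folded, it stands over the wheel 40 mm from the axis, on the far side from the pivot; swung out, 100 mm from the axis, beyond the rim.
- latch_top (a point): Centre of the top of the latch button: round, black, 22 mm across, on the arm's short tail, 30 mm from the pivot on the side away from the knob. Its top is 98 mm above the bench, 89 mm when pressed. With the arm fully out it stands over the wheel's axis, where its pin enters a hole in the hub and locks arm to wheel; at other angles the wheel blocks it after 1.5 mm.
- crank (a joint): Angle of the crank arm on the wheel: 0 folded, 3.14 rad fully swung out against its stop. It grows as the arm swings clockwise seen from above. It stays where it is left (0.03 N m of friction). Until it is latched, pushing the knob counter-clockwise just folds the arm back.
- latch (a joint): Travel of the latch button: 0 up, 0.009 m fully pressed. Stiff (about 4 N), stays where it is left.
- wheel (a joint): Angle of the handwheel: 0 at the start, where a stop keeps it from turning clockwise; it grows counter-clockwise seen from above to 4.5 rad, where it stops hard as the carriage reaches its end stop. Turning takes about 0.15 N m; it stays where it is left.
- carriage (a joint): Travel of the carriage along the rail, geared to the wheel: 0 at the start, 0.11 m at the end stop. An aluminium block 90 x 70 mm.
- nest (a point): Centre of the floor of the nest on the carriage, 40 mm above the bench: a square low rim, 41 mm inside and 6 mm high.
- case_centre (a point): Centre, half-way up, of the lens case: an upright pale cylinder with black ends, 35 mm across, 68 mm high, standing loose in the nest. z is its own upright axis.
- marker_black_point (a point): Felt marker with a black cap, 132 mm long, lying loose beside the rail, farther from the robot; point in its middle.
- hex_key5_point (a point): Steel hex key, 89 x 34 mm, lying loose beside the rail on the robot's side; point in its middle.
- tape_roll_point (a point): Roll of paper tape, 69 mm across, 18 mm high, lying loose at the left; point near its centre.
- ferrule_box_point (a point): Small pale box, 43 x 61 x 25 mm, loose at the left; point 5 mm above the centre of its underside.
- case: The lens case itself; origin at the centre of its foot.

How it is judged:
On the way, in this order (a step that is already met when the one before it is completed fails the run):
1. the crank arm is swung fully out (value of joint crank above 2.95 rad and value of joint wheel below 0.3 rad), for 0.1 s.
2. the latch button is pressed home with the arm out (all of step 1 and value of joint latch above 0.006 m), for 0.2 s.
3. the wheel is wound until the carriage is at its end stop (value of joint carriage above 0.106 m and value of joint latch above 0.006 m), for 0.2 s.
At the end, for the whole second after the job is handed in: The carriage is within 4 mm of its end stop, the crank arm still out (over 2.95 rad) and latched (button down over 6 mm), the wheel at rest, and the lens case stands upright (within 0.1 rad) and still on the floor of its nest (within 8 mm of its centre) (all of step 3 and value of joint crank above 2.95 rad and angle between case_centre's own z axis and vertical below 0.1 rad and horizontal distance between case_centre and nest below 0.008 m and z of case_centre in the frame of nest between 0.03 and 0.038 m and linear speed of case below 0.02 m/s and velocity of joint wheel between -0.05 and 0.05 rad/s); the robot touches nothing.
It fails at once if the wheel is turned (more than 0.35 rad) while the crank is not latched (value of joint wheel above 0.35 rad and not (value of joint latch above 0.006 m)).
It fails at once if the lens case is tipped over (more than 0.5 rad) or leaves its nest (angle between case_centre's own z axis and vertical above 0.5 rad or horizontal distance between case_centre and nest above 0.02 m).
It fails at once if another thing on the bench is moved more than 3 cm (distance of any of marker_black_point, hex_key5_point, tape_roll_point, ferrule_box_point from where it was at the start of the episode above 0.03 m).
It also fails if it takes over 61 s, if anything falls off the work surface, if the arm or the gripper's body presses on something with over 40 N, if the wrist force passes 120 N, or if a joint passes its speed limit or range.

## Robot

A 6-joint arm with a two-finger parallel gripper is mounted at the origin on a cart in front of the work surface, level with it; the furniture and walls round the work are solid. World frame = base frame: x ahead of the robot, y to its left, z up, the work surface at z = 0. Lengths are in m, angles in rad, forces in N, time in s.
With the tool pointing down it reaches from about 0.35 to 0.85 m from the base axis. Payload 8.1 kg.
Tool frame: the origin (TCP) lies at the centre of the arm's flange, where the gripper is bolted on; the fingertips stand 186 mm ahead of it and the grasp point (between the pads) lies 167 mm ahead of it; z points along the fingers, y is the line along which they close (so a half turn about z gives the same grasp; the last joint's range is limited). The gripper opens to 93 mm and grips with 3 to 60 N. Pads are 15 mm wide; open, the fingers measure 128 mm over their backs; the gripper's body (75 mm by 188 mm) begins 65 mm behind the grasp point.
Start: joints at [-1.188, 0.13, 1.488, -0, 1.523, -0.085], TCP at [0.271, -0.536, 0.405] pointing down, gripper open.
Joint ranges: [-2.96, 2.96], [-0.89, 2.26], [0.02, 2.5], [-1.34, 4.48], [0, 2.73], [-2.66, 2.66]. Speed limits (rad/s): [2.39, 2.39, 2.79, 3.14, 3.14, 3.14].

## Interface

Orientations are given as a rotation vector (axis times angle).
In Python, from plant import read_state, read_camera, camera_params, robot gives the robot as it stands.
- The arm moves only by the tool carry_out, never from a script. Its argument "targets" is a list of rows, each an object of numbers: "hand": the opening in per cent of the stroke, from 0 (shut) to 100 (fully open); "x", "y", "z": the shift along the tool's x, y, z in m; "ax", "ay", "az": the turn, a rotation vector about the tool's x, y, z in rad. In form: [{"hand": .., "x": .., "y": .., "z": .., "ax": .., "ay": .., "az": ..}, ...]. A call has 1 to 8 rows; each row is the pose to reach, as a shift and turn from the pose commanded when the call began, along the tool's axes at that moment; what a row does not reach only later rows make up. A row lasts 1/8 s, in which the tool goes at most 62.5 mm and 10.7 degrees, less where a joint would pass 70% of its speed; a pose out of reach is approached as far as the arm can. A call with a gripper value outside its range is refused whole. The fingers move at their own pace and stop on an object; "newtons" is the grip in N (left out, the last holds). Time passes only in rows, so rows that repeat a pose let the fingers close. It gives the time, the measured TCP pose, the force, the opening and the grip force at its end, in the units of the state.
- read_state(): the state, without advancing time (a new reading comes with each control period).
- read_camera(name): name is "scene" or "top" or "wrist"; returns (picture, depth): 420x560x3 uint8, blue, green, red; 420x560 float32, m along the optical axis (not along the pixel's ray), 0 where there is no reading.
- camera_params(name): a dict with "fx", "fy", "cx", "cy" (pixels), "position" and "rotation" of the camera in the world. Camera axes: x right, y up, looking along -z (the intrinsics and any distortion apply to the point x, -y, -z); pixel columns grow to the right and rows downward; lengths in m; the calibration is good to about 2 mm. A picture is of the moment at which its call begins: read the wrist's pose just before it. camera_params takes no time and is no camera call; for the wrist camera it gives the pose at the moment of the call.
- robot.close_job(): hands the job in; it is judged then, once.
The state is a dict: "t": time; "q": joint angles; "dq": joint speeds; "joint_torque": joint torques, N m; "tool_pos": TCP position; "orientation": TCP orientation; "force": force on the tool from outside, world axes, zero at the start; "wrist_torque": the same for the moment, N m; "opening": finger opening in m; "gripper_force": force on a finger pad.
Only numpy, scipy, OpenCV 4.12 (cv2) and the standard library are available. Lean on these libraries where they do the work, as an engineer would, in place of code of your own. Each camera call takes 0.05 s, during which the arm holds its last target. There are 200 camera calls.

## Working session

There is one attempt and no reset: what is moved stays moved. The work goes in short steps, Python scripts to look and compute and a tool call to move; the robot and the scene stay as the last step left them, time stands still between calls to the robot, and variables do not carry over. Pictures are saved under pics/ and viewed, at most 10 in all, crops included, and the job is handed in when it is done.

Besides the shell and the picture viewer there is one more tool, called as a command line: name --argument value ..., lists and objects as JSON in quotes. carry_out: Moves the arm, as the interface text tells. Its arguments: {"type":"object","properties":{"targets":{"type":"array","items":{"type":"object","properties":{"hand":{"type":"number"},"x":{"type":"number"},"y":{"type":"number"},"z":{"type":"number"},"ax":{"type":"number"},"ay":{"type":"number"},"az":{"type":"number"}}}},"newtons":{"type":"number"}},"required":["targets"]}

```bash
ls; mkdir -p pics
python3 - <<'E'
from plant import *
import cv2,numpy as np
s=read_state();print({k:np.round(v,3) for k,v in s.items()})
for n in("top","scene"):
    im,d=read_camera(n);cv2.imwrite(f"pics/{n}0.png",im);np.save(f"pics/{n}0.npy",d);p=camera_params(n);print(n,p)
E
```

```text
pics
{'t': np.float64(0.0), 'q': array([-1.188,  0.131,  1.489, -0.   ,  1.523, -0.085]), 'dq': array([ 0.   ,  0.   ,  0.   , -0.001,  0.001, -0.001]), 'joint_torque': array([-4.0000e-03, -5.5984e+01, -4.9177e+01,  7.6000e-02,  3.5000e-02,
       -0.0000e+00]), 'tool_pos': array([ 0.27 , -0.535,  0.404]), 'orientation': array([-3.054, -0.728,  0.   ]), 'force': array([-0.524, -0.148,  0.049]), 'wrist_torque': array([-0.007, -0.008,  0.02 ]), 'gripper_force': np.float64(0.0), 'opening': np.float64(0.093)}
top {'fx': 542.1563470779782, 'fy': 542.1563470779782, 'cx': 279.97292823119267, 'cy': 212.35670038928174, 'position': array([0.29241468, 0.20487424, 1.6335261 ]), 'rotation': array([ 0.12956243, -0.12947245, -1.56036913])}
scene {'fx': 411.1870785628898, 'fy': 411.1870785628898, 'cx': 276.29257967644037, 'cy': 207.83012641242433, 'position': array([ 0.75437547, -0.7444246 ,  0.68119893]), 'rotation': array([1.02222569, 0.12728203, 0.20489962])}
```

View pics/top0.png

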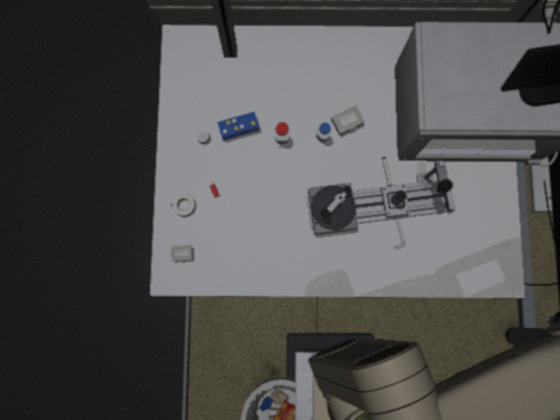

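View pics/scene0.png

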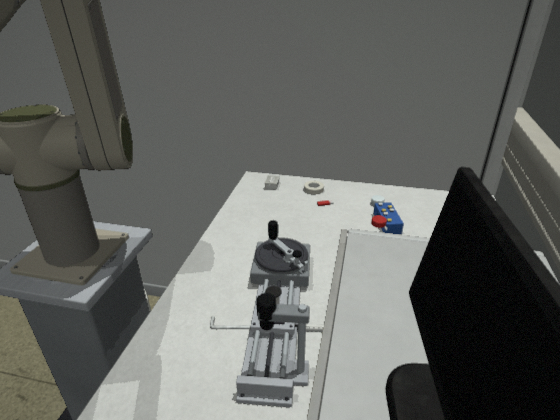

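```bash
cat > h.py <<'E'
from plant import *
import cv2,numpy as np
from scipy.spatial.transform import Rotation as R
def ray(p,u,v):
    d=R.from_rotvec(p["rotation"]).apply([(u-p["cx"])/p["fx"],-(v-p["cy"])/p["fy"],-1]);return p["position"],d
def onz(p,u,v,z):
    o,d=ray(p,u,v);return o+d*(z-o[2])/d[2]
def pix(p,X):
    c=R.from_rotvec(p["rotation"]).inv().apply(np.array(X)-p["position"]);return p["cx"]-p["fx"]*c[...,0]/c[...,2],p["cy"]+p["fy"]*c[...,1]/c[...,2]
def cloud(p,d):
    v,u=np.mgrid[:420,:560];c=np.stack([(u-p["cx"])/p["fx"]*d,-(v-p["cy"])/p["fy"]*d,-d],-1)
    return R.from_rotvec(p["rotation"]).apply(c.reshape(-1,3)).reshape(420,560,3)+p["position"]
E
python3 - <<'E'
from h import *
im=cv2.imread("pics/top0.png");c=im[150:260,290:470]
a=cv2.resize(np.clip(c*1.8,0,255).astype('uint8'),None,fx=4.4,fy=4.4,interpolation=cv2.INTER_CUBIC)
cv2.imwrite("pics/c1.png",a)
p=camera_params("top");d=np.load("pics/top0.npy");P=cloud(p,d)
for u,v in [(333,208),(395,200),(445,185),(420,100),(410,155),(540,85),(540,50),(185,205),(181,253),(228,50)]:print(u,v,P[v,u].round(3),onz(p,u,v,.06).round(3))
E
```

```text
333 208 [0.566 0.051 0.075] [0.569 0.05  0.06 ]
395 200 [ 0.591 -0.131  0.074] [ 0.594 -0.134  0.06 ]
445 185 [ 0.613 -0.246  0.182] [ 0.64  -0.283  0.06 ]
420 100 [ 0.814 -0.156  0.292] [ 0.905 -0.219  0.06 ]
410 155 [ 0.724 -0.176  0.088] [ 0.731 -0.183  0.06 ]
540 85 [ 0.834 -0.443  0.347] [ 0.955 -0.588  0.06 ]
540 50 [ 0.852 -0.372  0.5  ] [ 1.07  -0.596  0.06 ]
185 205 [ 0.586  0.498 -0.005] [0.575 0.486 0.06 ]
181 253 [0.436 0.5   0.022] [0.433 0.493 0.06 ]
228 50 [1.063 0.37  0.06 ] [1.063 0.37  0.06 ]
```

View pics/c1.png

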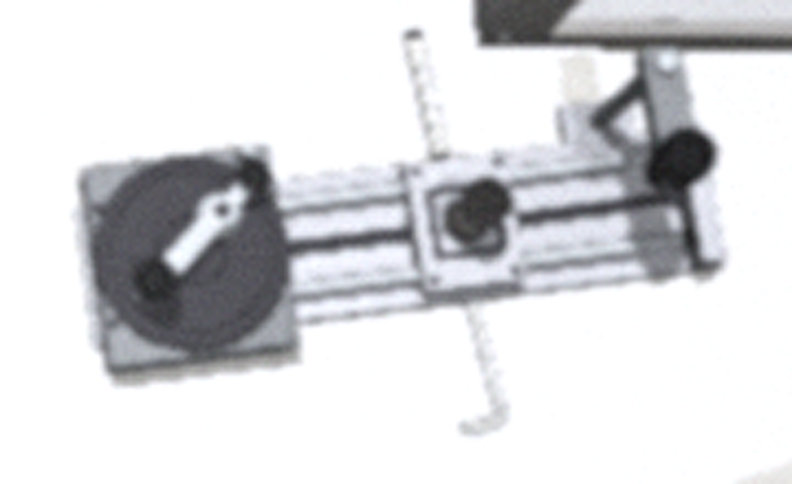

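Run:
```python
from h import *
p=camera_params("top")
g=lambda a,b:(290+(a+.5)/4.4-.5,150+(b+.5)/4.4-.5)
print("wheel",onz(p,*g(192,252),.062).round(4),"piv",onz(p,*g(222,209),.083).round(4),"knob",onz(p,*g(153,276),.130).round(4),"latch",onz(p,*g(255,178),.098).round(4))
print("lamp",onz(p,*g(683,155),.2).round(4))
s=read_state();w=camera_params("wrist");T=R.from_rotvec(s["orientation"])
print(T.as_matrix().round(3),w["fx"],"cam in tool",T.inv().apply(w["position"]-s["tool_pos"]).round(3),(T.inv()*R.from_rotvec(w["rotation"])).as_matrix().round(3))
# shift to TCP target above wheel with identity-yaw
tgt=np.array([.50,.05,.40]);print(T.inv().apply(tgt-s["tool_pos"]).round(3),(T.inv()*R.from_rotvec([np.pi,0,0])).as_rotvec().round(3))
d=np.load("pics/top0.npy");P=cloud(p,d);m=(P[...,1]>-.35)&(P[...,1]<-.17)&(P[...,0]>.5)&(P[...,0]<.7);print("max z near head",P[m][:,2].max())
```

```text
wheel [0.5716 0.0491 0.062 ] piv [0.5969 0.031  0.083 ] knob [0.5438 0.0809 0.13  ] latch [0.6149 0.0108 0.098 ]
lamp [ 0.6096 -0.2395  0.2   ]
[[ 0.893  0.451 -0.001]
 [ 0.451 -0.893  0.002]
 [ 0.    -0.002 -1.   ]] 304.49250692355366 cam in tool [ 0.086 -0.001  0.019] [[ 0.001  0.953  0.302]
 [ 1.    -0.001  0.   ]
 [ 0.001  0.302 -0.953]]
[ 0.469 -0.419  0.005] [-0.002  0.     0.468]
max z near head 0.19851238778187752
```

carry_out --targets '[{"hand":100,"x":0.54,"y":-0.383,"z":0.005,"az":0.468},{"hand":100,"x":0.54,"y":-0.383,"z":0.005,"az":0.468},{"hand":100,"x":0.54,"y":-0.383,"z":0.005,"az":0.468},{"hand":100,"x":0.54,"y":-0.383,"z":0.005,"az":0.468},{"hand":100,"x":0.54,"y":-0.383,"z":0.005,"az":0.468},{"hand":100,"x":0.54,"y":-0.383,"z":0.005,"az":0.468},{"hand":100,"x":0.54,"y":-0.383,"z":0.005,"az":0.468},{"hand":100,"x":0.54,"y":-0.383,"z":0.005,"az":0.468}]'

```text
schema error: expected keys hand, x, y, z, ax, ay, az
```

carry_out --targets '[{"hand":100,"x":0.54,"y":-0.383,"z":0.005,"ax":0,"ay":0,"az":0.468},{"hand":100,"x":0.54,"y":-0.383,"z":0.005,"ax":0,"ay":0,"az":0.468},{"hand":100,"x":0.54,"y":-0.383,"z":0.005,"ax":0,"ay":0,"az":0.468},{"hand":100,"x":0.54,"y":-0.383,"z":0.005,"ax":0,"ay":0,"az":0.468},{"hand":100,"x":0.54,"y":-0.383,"z":0.005,"ax":0,"ay":0,"az":0.468},{"hand":100,"x":0.54,"y":-0.383,"z":0.005,"ax":0,"ay":0,"az":0.468},{"hand":100,"x":0.54,"y":-0.383,"z":0.005,"ax":0,"ay":0,"az":0.468},{"hand":100,"x":0.54,"y":-0.383,"z":0.005,"ax":0,"ay":0,"az":0.468}]' --newtons 15

```text
t: 1.1
tool_pos: [0.5038, -0.0931, 0.4008]
orientation: [3.142, -0.0, -0.0]
force: [0.1, -0.9, -0.4]
opening: 0.0932
gripper_force: 0.0
```

Run:
```python
from h import *
s=read_state();T=R.from_rotvec(s["orientation"])
print(s["t"],s["tool_pos"].round(4),s["orientation"].round(4),T.inv().apply(np.array([.58,.05,.40])-s["tool_pos"]).round(4),(T.inv()*R.from_rotvec([np.pi,0,0])).as_rotvec().round(4))
```

```text
1.1 [ 0.5038 -0.0931  0.4008] [ 3.1415e+00 -4.0000e-04 -2.0000e-04] [ 0.0762 -0.1431  0.0007] [ 0.      0.0001 -0.0003]
```

carry_out --targets '[{"hand":100,"x":0.07,"y":-0.135,"z":0,"ax":0,"ay":0,"az":0},{"hand":100,"x":0.07,"y":-0.135,"z":0,"ax":0,"ay":0,"az":0},{"hand":100,"x":0.07,"y":-0.135,"z":0,"ax":0,"ay":0,"az":0},{"hand":100,"x":0.07,"y":-0.135,"z":0,"ax":0,"ay":0,"az":0},{"hand":100,"x":0.07,"y":-0.135,"z":0,"ax":0,"ay":0,"az":0}]'

```text
t: 1.72
tool_pos: [0.5731, 0.0393, 0.4005]
orientation: [3.141, -0.0, -0.002]
force: [0.1, -1.0, -0.3]
opening: 0.0928
gripper_force: 0.0
```

Run:
```python
from h import *
s=read_state();p=camera_params("wrist");im,d=read_camera("wrist");np.save("pics/w1.npy",d);import pickle;pickle.dump(p,open("pics/w1.pk","wb"))
cv2.imwrite("pics/w1raw.png",im)
cv2.imwrite("pics/w1.png",cv2.resize(np.clip(im*1.6,0,255).astype('uint8'),(800,600)))
print(s["t"],s["tool_pos"].round(4),s["orientation"].round(4))
for n,X in dict(wheel=[.5716,.0491,.062],piv=[.5969,.031,.083],knob=[.5438,.0809,.13]).items():print(n,np.array(pix(p,X))*10/7)
```

```text
1.725 [0.5731 0.0393 0.4005] [ 3.1412e+00 -4.0000e-04 -1.6000e-03]
wheel [389.56684007 279.1869556 ]
piv [414.56496107 252.03488654]
knob [336.69467464 350.2151865 ]
```

View pics/w1.png

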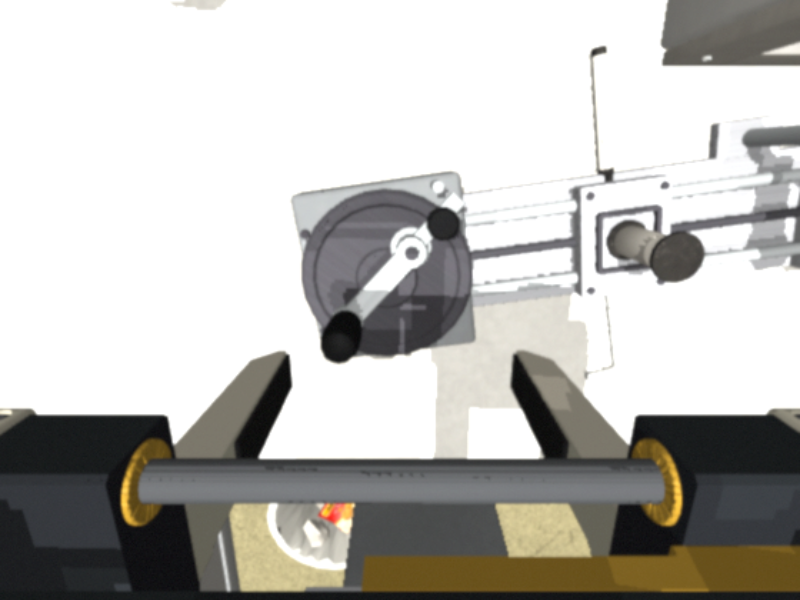

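Run:
```python
from h import *
import pickle
p=pickle.load(open("pics/w1.pk","rb"));im=cv2.imread("pics/w1raw.png")
def f(n,u,v,z):print(n,onz(p,u*.7,v*.7,z).round(4))
f("wheel",387.5,273,.062);f("piv",409.5,251.5,.083);f("knobtop",340,343,.13);f("latch",443,224,.098);f("case top",678,256,.108);f("pin",438.5,187,.072)
# refine: disc via contour
hs=im.max(2);
for nm,th,box in(("dark",70,None),):
    m=((hs<th)*255).astype('uint8');m[250:]=0;m[:,360:]=0
    cs,_=cv2.findContours(m,cv2.RETR_EXTERNAL,cv2.CHAIN_APPROX_NONE)
    for c in cs:
        if cv2.contourArea(c)>60:(u,v),r=cv2.minEnclosingCircle(c);print(cv2.contourArea(c),u/.7,v/.7,r/.7,cv2.boundingRect(c),onz(p,u,v,.062).round(4))
m=((hs<25)*255).astype('uint8');m[250:]=0
for c in cv2.findContours(m,cv2.RETR_EXTERNAL,cv2.CHAIN_APPROX_NONE)[0]:
    if cv2.contourArea(c)>60:(u,v),r=cv2.minEnclosingCircle(c);print("blk",cv2.contourArea(c),u/.7,v/.7,r/.7,onz(p,u,v,.098).round(4))
```

```text
wheel [0.5764 0.0506 0.062 ]
piv [0.5973 0.0345 0.083 ]
knobtop [0.5487 0.0786 0.13  ]
latch [0.6185 0.0132 0.098 ]
case top [ 0.5996 -0.1366  0.108 ]
pin [0.6402 0.0146 0.072 ]
10648.5 395.636465890067 278.6103820800781 104.08724103655135 (212, 133, 136, 117) [0.5721 0.0445 0.062 ]
blk 658.5 339.1823250906808 334.4924708775112 24.399187905447825 [0.5412 0.0838 0.098 ]
```

carry_out --targets '[{"hand":100,"x":-0.028,"y":-0.04,"z":0.03,"ax":0,"ay":0,"az":0},{"hand":100,"x":-0.028,"y":-0.04,"z":0.07,"ax":0,"ay":0,"az":0},{"hand":100,"x":-0.028,"y":-0.04,"z":0.1,"ax":0,"ay":0,"az":0},{"hand":100,"x":-0.028,"y":-0.04,"z":0.125,"ax":0,"ay":0,"az":0},{"hand":100,"x":-0.028,"y":-0.04,"z":0.125,"ax":0,"ay":0,"az":0},{"hand":30,"x":-0.028,"y":-0.04,"z":0.125,"ax":0,"ay":0,"az":0},{"hand":0,"x":-0.028,"y":-0.04,"z":0.125,"ax":0,"ay":0,"az":0},{"hand":0,"x":-0.028,"y":-0.04,"z":0.125,"ax":0,"ay":0,"az":0}]' --newtons 15

```text
t: 2.78
tool_pos: [0.5458, 0.0798, 0.2772]
orientation: [-3.141, 0.001, -0.003]
force: [0.5, -0.1, 0.5]
opening: 0.0676
gripper_force: 0.0
```

carry_out --targets '[{"hand":0,"x":0,"y":0,"z":0,"ax":0,"ay":0,"az":0},{"hand":0,"x":0,"y":0,"z":0,"ax":0,"ay":0,"az":0}]' --newtons 15

```text
t: 3.02
tool_pos: [0.5454, 0.08, 0.2761]
orientation: [-3.142, 0.0, -0.0]
force: [0.1, -0.6, 0.8]
opening: 0.0475
gripper_force: 0.0
```

carry_out --targets '[{"hand":0,"x":0,"y":0,"z":0,"ax":0,"ay":0,"az":0},{"hand":0,"x":0,"y":0,"z":0,"ax":0,"ay":0,"az":0},{"hand":0,"x":0,"y":0,"z":0,"ax":0,"ay":0,"az":0},{"hand":0,"x":0,"y":0,"z":0,"ax":0,"ay":0,"az":0}]'

```text
t: 3.52
tool_pos: [0.5454, 0.0799, 0.2759]
orientation: [3.142, -0.0, -0.0]
force: [0.9, 0.6, -0.2]
opening: 0.0249
gripper_force: 15.0
```

Run:
```python
from h import *
s=read_state();print(s["t"],s["tool_pos"].round(4),s["force"].round(1))
im,d=read_camera("wrist");cv2.imwrite("pics/w2.png",np.clip(im*1.5,0,255).astype('uint8'))
# arc: clockwise about pivot, radius .07, from knob dir
a0=np.arctan2(.049,-.051)
a0=np.arctan2(.683,-.73)
k=np.array([np.cos(a0),np.sin(a0)])*.07
for i in range(0,17):
    a=a0-np.pi*i/16;q=np.array([np.cos(a),np.sin(a)])*.07-k;print(i,q[0].round(3),-q[1].round(3))
```

```text
3.525 [0.5454 0.0799 0.2759] [ 0.9  0.6 -0.2]
0 0.0 -0.0
1 0.01 -0.009
2 0.022 -0.016
3 0.035 -0.02
4 0.049 -0.022
5 0.062 -0.021
6 0.076 -0.018
7 0.088 -0.012
8 0.099 -0.003
9 0.108 0.007
10 0.115 0.019
11 0.119 0.032
12 0.121 0.045
13 0.12 0.059
14 0.117 0.072
15 0.111 0.085
16 0.102 0.096
```

View pics/w2.png

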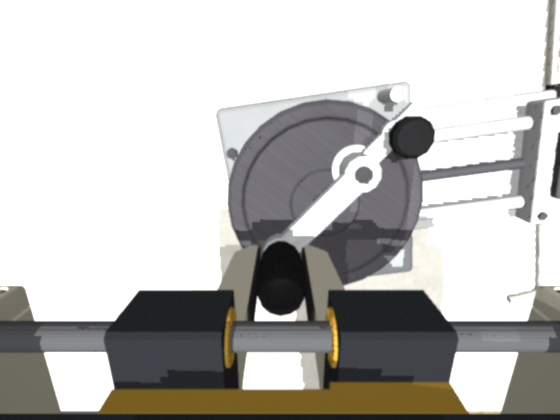

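carry_out --targets '[{"hand":0,"x":0.01,"y":-0.009,"z":0,"ax":0,"ay":0,"az":0},{"hand":0,"x":0.022,"y":-0.016,"z":0,"ax":0,"ay":0,"az":0},{"hand":0,"x":0.035,"y":-0.02,"z":0,"ax":0,"ay":0,"az":0},{"hand":0,"x":0.049,"y":-0.022,"z":0,"ax":0,"ay":0,"az":0}]'

```text
t: 4.08
tool_pos: [0.5955, 0.1025, 0.2759]
orientation: [3.141, 0.001, 0.0]
force: [-0.6, -4.5, -0.3]
opening: 0.0247
gripper_force: 15.0
```

Run:
```python
from h import *
s=read_state();p=camera_params("wrist");print(s["t"],s["tool_pos"].round(4),s["force"].round(1),s["opening"])
im,d=read_camera("wrist");cv2.imwrite("pics/w3.png",np.clip(im*1.5,0,255).astype('uint8'));import pickle;pickle.dump(p,open("pics/w3.pk","wb"))
```

```text
4.075 [0.5955 0.1025 0.2759] [-0.6 -4.5 -0.3] 0.024732446761718773
```

View pics/w3.png

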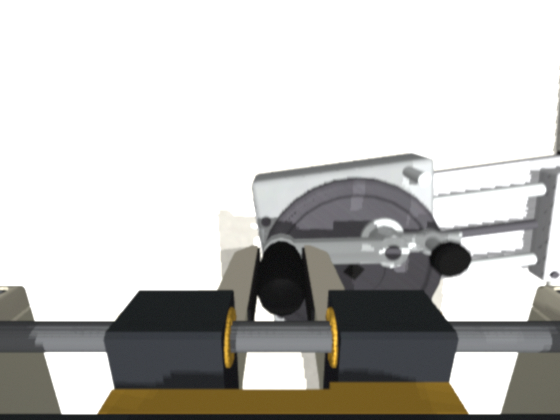

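carry_out --targets '[{"hand":0,"x":0.013,"y":0.002,"z":0,"ax":0,"ay":0,"az":0},{"hand":0,"x":0.027,"y":0.005,"z":0,"ax":0,"ay":0,"az":0},{"hand":0,"x":0.039,"y":0.011,"z":0,"ax":0,"ay":0,"az":0},{"hand":0,"x":0.05,"y":0.02,"z":0,"ax":0,"ay":0,"az":0},{"hand":0,"x":0.059,"y":0.03,"z":0,"ax":0,"ay":0,"az":0},{"hand":0,"x":0.066,"y":0.042,"z":0,"ax":0,"ay":0,"az":0}]'

```text
t: 4.88
tool_pos: [0.6611, 0.059, 0.2761]
orientation: [3.142, -0.0, 0.001]
force: [2.1, 1.6, -1.5]
opening: 0.0245
gripper_force: 15.0
```

carry_out --targets '[{"hand":0,"x":0.004,"y":0.013,"z":0,"ax":0,"ay":0,"az":0},{"hand":0,"x":0.006,"y":0.026,"z":0,"ax":0,"ay":0,"az":0},{"hand":0,"x":0.005,"y":0.04,"z":0,"ax":0,"ay":0,"az":0},{"hand":0,"x":0.002,"y":0.053,"z":0,"ax":0,"ay":0,"az":0},{"hand":0,"x":-0.004,"y":0.066,"z":0,"ax":0,"ay":0,"az":0},{"hand":0,"x":-0.013,"y":0.077,"z":0,"ax":0,"ay":0,"az":0},{"hand":0,"x":-0.016,"y":0.08,"z":0,"ax":0,"ay":0,"az":0},{"hand":0,"x":-0.016,"y":0.08,"z":0,"ax":0,"ay":0,"az":0}]'

```text
t: 5.88
tool_pos: [0.643, -0.0151, 0.2755]
orientation: [-3.131, -0.004, 0.004]
force: [-3.9, 29.8, 3.5]
opening: 0.0272
gripper_force: 15.1
```

Run:
```python
from h import *
s=read_state();p=camera_params("wrist");print(s["t"],s["tool_pos"].round(4),s["force"].round(1),s["opening"])
im,d=read_camera("wrist");cv2.imwrite("pics/w4.png",np.clip(im*1.5,0,255).astype('uint8'));import pickle;pickle.dump(p,open("pics/w4.pk","wb"))
```

```text
5.875 [ 0.643  -0.0151  0.2755] [-3.9 29.8  3.5] 0.027162767090404938
```

View pics/w4.png

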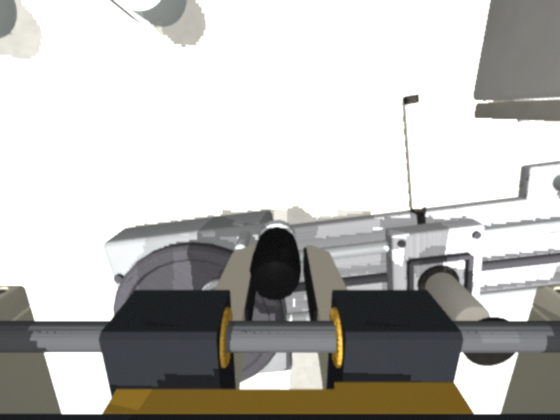

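carry_out --targets '[{"hand":0,"x":0.003,"y":-0.005,"z":0,"ax":0,"ay":0,"az":0},{"hand":60,"x":0.003,"y":-0.005,"z":0,"ax":0,"ay":0,"az":0},{"hand":60,"x":0.003,"y":-0.005,"z":0,"ax":0,"ay":0,"az":0},{"hand":60,"x":0.003,"y":-0.005,"z":0,"ax":0,"ay":0,"az":0},{"hand":60,"x":0.003,"y":-0.005,"z":0,"ax":0,"ay":0,"az":0}]'

```text
t: 6.55
tool_pos: [0.6473, -0.0157, 0.2761]
orientation: [3.141, -0.001, 0.0]
force: [0.1, 0.6, -0.7]
opening: 0.0546
gripper_force: 0.0
```

carry_out --targets '[{"hand":60,"x":0,"y":0,"z":-0.04,"ax":0,"ay":0,"az":0},{"hand":60,"x":0,"y":0,"z":-0.09,"ax":0,"ay":0,"az":0},{"hand":0,"x":-0.03,"y":-0.03,"z":-0.12,"ax":0,"ay":0,"az":0},{"hand":0,"x":-0.073,"y":-0.067,"z":-0.12,"ax":0,"ay":0,"az":0},{"hand":0,"x":-0.073,"y":-0.067,"z":-0.12,"ax":0,"ay":0,"az":0},{"hand":0,"x":-0.073,"y":-0.067,"z":-0.12,"ax":0,"ay":0,"az":0},{"hand":0,"x":-0.073,"y":-0.067,"z":-0.12,"ax":0,"ay":0,"az":0}]'

```text
t: 7.42
tool_pos: [0.5751, 0.0511, 0.3961]
orientation: [3.141, -0.002, 0.001]
force: [-0.3, -0.3, 0.5]
opening: 0.0106
gripper_force: 0.0
```

Run:
```python
from h import *
s=read_state();p=camera_params("wrist");print(s["t"],s["tool_pos"].round(4),s["orientation"].round(4),s["force"].round(1),s["opening"])
im,d=read_camera("wrist");cv2.imwrite("pics/w5.png",np.clip(im*1.5,0,255).astype('uint8'));import pickle;pickle.dump(p,open("pics/w5.pk","wb"))
```

```text
7.425 [0.5751 0.0511 0.3961] [ 3.1413e+00 -1.9000e-03  7.0000e-04] [-0.3 -0.3  0.5] 0.010577448561833047
```

View pics/w5.png

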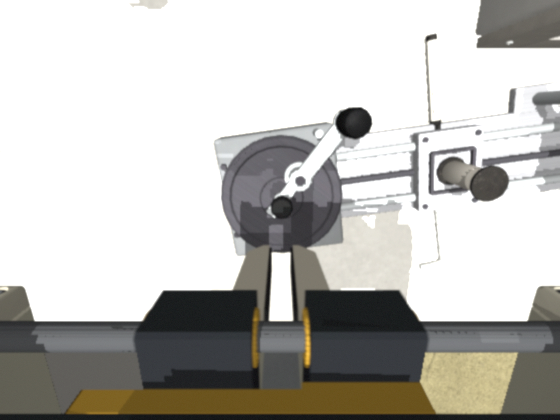

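Run:
```python
from h import *
import pickle
p=pickle.load(open("pics/w5.pk","rb"));L=onz(p,282,207,.098);K=onz(p,356,122,.13);P=onz(p,300,181,.083);print(L,P,K,np.linalg.norm((K-L)[:2]),K-L,onz(p,281.5,193,.062))
```

```text
[0.57365724 0.05094791 0.098     ] [0.59576137 0.03320459 0.083     ] [ 0.65305779 -0.00653862  0.13      ] 0.09802626593097614 [ 0.07940055 -0.05748653  0.032     ] [0.57806541 0.0513425  0.062     ]
```

Run:
```python
from h import *
import pickle
def blobs(f,pk,sc,tag):
    im=cv2.imread(f).max(2);p=pickle.load(open(pk,"rb"));
    return im,p
im1=np.clip(cv2.imread("pics/w1raw.png")*1.5,0,255).max(2);p1=pickle.load(open("pics/w1.pk","rb"))
im5=cv2.imread("pics/w5.png").max(2);p5=pickle.load(open("pics/w5.pk","rb"))
for t,im,p,wins in(("w1",im1,p1,dict(latch=(295,140,330,172,.098,40),knob=(222,210,256,256,.13,40),pin=(298,124,316,138,.072,-200))),("w5",im5,p5,dict(latch=(268,194,296,220,.098,40),knob=(334,105,376,142,.13,40),pin=(308,124,330,140,.072,-200)))):
    for n,(a,b,c,d,z,th) in wins.items():
        w=im[b:d,a:c];m=((w<th) if th>0 else (w>-th)).astype('uint8')
        k,lab,st,ce=cv2.connectedComponentsWithStats(m);i=1+st[1:,4].argmax()
        u,v=ce[i]+[a,b];print(t,n,st[i],u.round(1),v.round(1),onz(p,u,v,z).round(4))
    a,b=(280,130) if t=="w1" else(260,100)
c=[cv2.resize(np.uint8(im1)[115:265,205:345],None,fx=2.8,fy=2.8,interpolation=2),cv2.resize(im5[95:245,215:375],None,fx=2.4,fy=2.8,interpolation=2)]
cv2.imwrite("pics/cmp.png",np.hstack(c))
```

```text
w1 latch [  5   6  21  22 113] 310.6 156.2 [0.619  0.0128 0.098 ]
w1 knob [  4   8  28  35 739] 239.2 235.3 [0.5534 0.0774 0.13  ]
w1 pin [ 5  2  9 10 65] 306.6 130.4 [0.6407 0.0149 0.072 ]
w5 latch [  5   3  20  21 116] 284.7 208.8 [0.5718 0.0483 0.098 ]
w5 knob [  3   3  34  30 466] 352.0 124.3 [ 0.6513 -0.0035  0.13  ]
w5 pin [  0   2  22  14 216] 319.0 133.4 [0.6406 0.0149 0.072 ]
```

View pics/cmp.png

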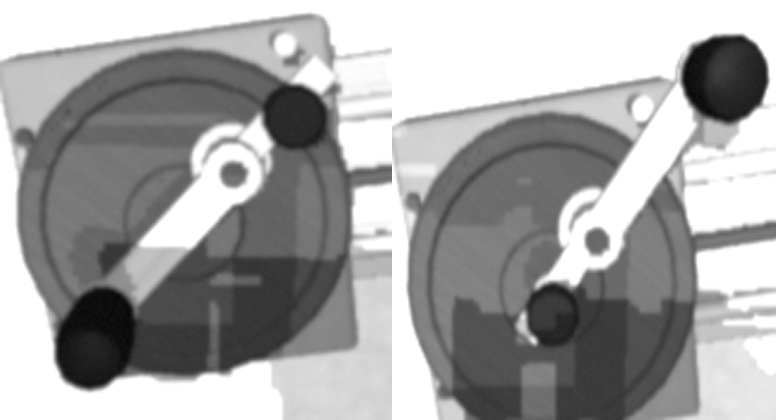

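carry_out --targets '[{"hand":0,"x":0.05,"y":0.008,"z":0,"ax":0,"ay":0,"az":0},{"hand":0,"x":0.074,"y":0.014,"z":0.02,"ax":0,"ay":0,"az":0},{"hand":0,"x":0.074,"y":0.014,"z":0.06,"ax":0,"ay":0,"az":0},{"hand":0,"x":0.074,"y":0.014,"z":0.1,"ax":0,"ay":0,"az":0},{"hand":0,"x":0.074,"y":0.014,"z":0.118,"ax":0,"ay":0,"az":0},{"hand":0,"x":0.074,"y":0.014,"z":0.118,"ax":0,"ay":0,"az":0}]'

```text
t: 8.22
tool_pos: [0.6481, 0.0375, 0.2764]
orientation: [-3.142, 0.001, 0.005]
force: [0.6, 0.7, 0.4]
opening: 0.0004
gripper_force: 0.0
```

carry_out --targets '[{"hand":0,"x":0,"y":0.005,"z":0,"ax":0,"ay":0,"az":0},{"hand":0,"x":0,"y":0.01,"z":0,"ax":0,"ay":0,"az":0},{"hand":0,"x":-0.001,"y":0.014,"z":0,"ax":0,"ay":0,"az":0},{"hand":0,"x":-0.002,"y":0.018,"z":0,"ax":0,"ay":0,"az":0},{"hand":0,"x":-0.002,"y":0.018,"z":0,"ax":0,"ay":0,"az":0}]'

```text
t: 8.85
tool_pos: [0.6463, 0.0195, 0.2782]
orientation: [3.142, -0.001, 0.0]
force: [-0.9, -0.2, -0.4]
opening: 0.0005
gripper_force: 0.0
```

carry_out --targets '[{"hand":0,"x":0,"y":0.003,"z":0,"ax":0,"ay":0,"az":0},{"hand":0,"x":0,"y":0.006,"z":0,"ax":0,"ay":0,"az":0},{"hand":0,"x":0,"y":0.006,"z":0,"ax":0,"ay":0,"az":0}]'

```text
t: 9.22
tool_pos: [0.6463, 0.0163, 0.278]
orientation: [-3.137, -0.002, 0.0]
force: [-1.2, 12.7, 0.9]
opening: 0.0005
gripper_force: 6.5
```

Run:
```python
from h import *
s=read_state();print(s["t"],s["tool_pos"].round(4),s["force"].round(1),s["wrist_torque"].round(2))
p=camera_params("wrist");im,d=read_camera("wrist");cv2.imwrite("pics/w6.png",np.clip(im*1.5,0,255).astype('uint8'))
```

```text
9.225 [0.6463 0.0163 0.278 ] [-1.2 12.7  0.9] [1.9  0.09 0.05]
```

View pics/w6.png

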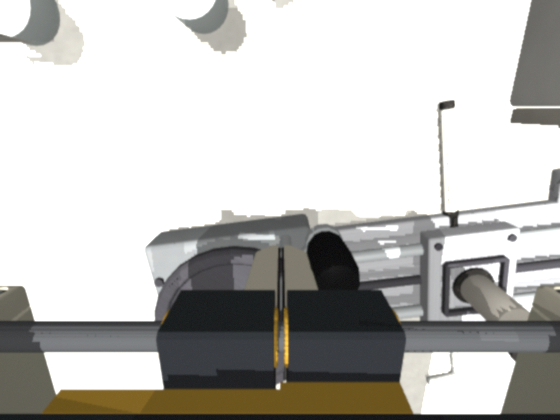

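carry_out --targets '[{"hand":0,"x":0,"y":-0.012,"z":0,"ax":0,"ay":0,"az":0},{"hand":0,"x":0,"y":-0.012,"z":-0.03,"ax":0,"ay":0,"az":0},{"hand":0,"x":-0.02,"y":-0.02,"z":-0.06,"ax":0,"ay":0,"az":0},{"hand":0,"x":-0.071,"y":-0.038,"z":-0.06,"ax":0,"ay":0,"az":0},{"hand":0,"x":-0.071,"y":-0.038,"z":-0.06,"ax":0,"ay":0,"az":0},{"hand":0,"x":-0.071,"y":-0.038,"z":-0.06,"ax":0,"ay":0,"az":0}]'

```text
t: 10.02
tool_pos: [0.5756, 0.052, 0.3383]
orientation: [3.141, 0.0, 0.002]
force: [1.0, -0.0, 0.4]
opening: 0.0003
gripper_force: 0.0
```

Run:
```python
from h import *
s=read_state();print(s["t"],s["tool_pos"].round(4),s["force"].round(1))
p=camera_params("wrist");im,d=read_camera("wrist");im=np.clip(im*1.5,0,255).max(2).astype('uint8');cv2.imwrite("pics/w7.png",im)
for X,z,r in(((.575,.051),.098,.022),((.649,-.014),.13,.03)):
    u,v=pix(p,[*X,z]);print("pred",u,v)
    a,b=int(u)-25,int(v)-25;w=im[max(b,0):b+50,a:a+50];k,lab,st,ce=cv2.connectedComponentsWithStats((w<40).astype('uint8'))
    for i in range(1,k):
        if st[i,4]>60:uu,vv=ce[i]+[a,max(b,0)];print(st[i],onz(p,uu,vv,z).round(4),onz(p,a+st[i,0]+st[i,2]/2,max(b,0)+st[i,1]+st[i,3]/2,z).round(4))
```

```text
10.025 [0.5756 0.052  0.3383] [ 1.  -0.   0.4]
pred 283.3468664954487 228.23944056834233
[ 13  14  25  26 360] [0.576  0.0511 0.098 ] [0.5735 0.0509 0.098 ]
pred 391.90253685992286 133.19657193357614
[  0   0  23  18 118] [ 0.661  -0.0009  0.13  ] [ 0.6584 -0.0044  0.13  ]
[  0  24  29  14 143] [ 0.6445 -0.0061  0.13  ] [ 0.6456 -0.0075  0.13  ]
```

carry_out --targets '[{"hand":0,"x":0,"y":0.001,"z":0.03,"ax":0,"ay":0,"az":0},{"hand":0,"x":0,"y":0.001,"z":0.05,"ax":0,"ay":0,"az":0},{"hand":0,"x":0,"y":0.001,"z":0.054,"ax":0,"ay":0,"az":0},{"hand":0,"x":0,"y":0.001,"z":0.058,"ax":0,"ay":0,"az":0},{"hand":0,"x":0,"y":0.001,"z":0.062,"ax":0,"ay":0,"az":0},{"hand":0,"x":0,"y":0.001,"z":0.065,"ax":0,"ay":0,"az":0},{"hand":0,"x":0,"y":0.001,"z":0.066,"ax":0,"ay":0,"az":0},{"hand":0,"x":0,"y":0.001,"z":0.066,"ax":0,"ay":0,"az":0}]'

```text
t: 11.08
tool_pos: [0.5758, 0.0509, 0.2749]
orientation: [3.141, -0.0, 0.003]
force: [-9.1, -0.5, 19.9]
opening: 0.0007
gripper_force: 9.9
```

carry_out --targets '[{"hand":0,"x":0,"y":0,"z":-0.04,"ax":0,"ay":0,"az":0},{"hand":65,"x":0.0,"y":0,"z":-0.08,"ax":0,"ay":0,"az":0},{"hand":65,"x":0.03,"y":0.03,"z":-0.09,"ax":0,"ay":0,"az":0},{"hand":65,"x":0.073,"y":0.067,"z":-0.09,"ax":0,"ay":0,"az":0},{"hand":65,"x":0.073,"y":0.067,"z":-0.09,"ax":0,"ay":0,"az":0},{"hand":65,"x":0.073,"y":0.067,"z":-0.09,"ax":0,"ay":0,"az":0},{"hand":65,"x":0.073,"y":0.067,"z":-0.09,"ax":0,"ay":0,"az":0}]'

```text
t: 11.95
tool_pos: [0.6478, -0.0152, 0.3623]
orientation: [-3.141, -0.001, -0.001]
force: [0.4, 0.5, -0.4]
opening: 0.0558
gripper_force: 0.0
```

carry_out --targets '[{"hand":65,"x":0,"y":0,"z":0.03,"ax":0,"ay":0,"az":0},{"hand":65,"x":0,"y":0,"z":0.06,"ax":0,"ay":0,"az":0},{"hand":65,"x":0,"y":0,"z":0.086,"ax":0,"ay":0,"az":0},{"hand":0,"x":0,"y":0,"z":0.086,"ax":0,"ay":0,"az":0},{"hand":0,"x":0,"y":0,"z":0.086,"ax":0,"ay":0,"az":0},{"hand":0,"x":0,"y":0,"z":0.086,"ax":0,"ay":0,"az":0},{"hand":0,"x":0,"y":0,"z":0.086,"ax":0,"ay":0,"az":0},{"hand":0,"x":0,"y":0,"z":0.086,"ax":0,"ay":0,"az":0}]' --newtons 18

```text
t: 12.95
tool_pos: [0.6489, -0.0125, 0.2779]
orientation: [-3.135, -0.003, -0.004]
force: [-0.1, 19.0, 4.0]
opening: 0.025
gripper_force: 18.0
```

Run:
```python
from h import *
s=read_state();print(s["t"],s["tool_pos"].round(4),s["force"].round(1),s["opening"],s["gripper_force"])
A=np.array([.575,.051]);a0=np.deg2rad(-42.5);f=lambda a:.1*np.array([np.cos(a),np.sin(a)])
n=36;k=f(a0)
for b in range(0,n+4,8):
    k=f(a0+4.5*b/n);print(b,[tuple(((f(a0+4.5*(b+i)/n)-k)*[1,-1]).round(4)) for i in range(1,9)])
```

```text
12.95 [ 0.6489 -0.0125  0.2779] [-0.1 19.   4. ] 0.02496536121657949 17.994339913129807
0 [(np.float64(0.0078), np.float64(-0.0097)), (np.float64(0.0144), np.float64(-0.0203)), (np.float64(0.0196), np.float64(-0.0317)), (np.float64(0.0234), np.float64(-0.0436)), (np.float64(0.0256), np.float64(-0.0559)), (np.float64(0.0263), np.float64(-0.0684)), (np.float64(0.0254), np.float64(-0.0808)), (np.float64(0.023), np.float64(-0.0931))]
8 [(np.float64(-0.0039), np.float64(-0.0119)), (np.float64(-0.0093), np.float64(-0.0231)), (np.float64(-0.0161), np.float64(-0.0336)), (np.float64(-0.0241), np.float64(-0.0432)), (np.float64(-0.0332), np.float64(-0.0517)), (np.float64(-0.0433), np.float64(-0.0591)), (np.float64(-0.0543), np.float64(-0.065)), (np.float64(-0.0659), np.float64(-0.0696))]
16 [(np.float64(-0.0121), np.float64(-0.0031)), (np.float64(-0.0245), np.float64(-0.0046)), (np.float64(-0.037), np.float64(-0.0047)), (np.float64(-0.0494), np.float64(-0.0031)), (np.float64(-0.0615), np.float64(-0.0)), (np.float64(-0.0731), np.float64(0.0046)), (np.float64(-0.0841), np.float64(0.0106)), (np.float64(-0.0942), np.float64(0.0179))]
24 [(np.float64(-0.0091), np.float64(0.0085)), (np.float64(-0.0171), np.float64(0.0181)), (np.float64(-0.0239), np.float64(0.0286)), (np.float64(-0.0293), np.float64(0.0399)), (np.float64(-0.0332), np.float64(0.0517)), (np.float64(-0.0357), np.float64(0.064)), (np.float64(-0.0365), np.float64(0.0765)), (np.float64(-0.0359), np.float64(0.0889))]
32 [(np.float64(0.0022), np.float64(0.0123)), (np.float64(0.006), np.float64(0.0242)), (np.float64(0.0112), np.float64(0.0356)), (np.float64(0.0177), np.float64(0.0462)), (np.float64(0.0256), np.float64(0.0559)), (np.float64(0.0346), np.float64(0.0646)), (np.float64(0.0446), np.float64(0.0721)), (np.float64(0.0555), np.float64(0.0782))]
```

carry_out --targets '[{"hand":0,"x":0.003,"y":-0.007,"z":0,"ax":0,"ay":0,"az":0},{"hand":0,"x":0.008,"y":-0.013,"z":0,"ax":0,"ay":0,"az":0},{"hand":0,"x":0.014,"y":-0.024,"z":0,"ax":0,"ay":0,"az":0},{"hand":0,"x":0.02,"y":-0.035,"z":0,"ax":0,"ay":0,"az":0}]'

```text
t: 13.45
tool_pos: [0.6673, 0.0199, 0.2773]
orientation: [-3.14, -0.0, 0.007]
force: [-17.5, 3.7, 11.1]
opening: 0.025
gripper_force: 18.0
```

```bash
cat > arc.py <<'E'
import sys
from h import *
ax,ay,cx,cy,a,st,n=map(float,sys.argv[1:]);
s=read_state();print(s["tool_pos"].round(4),s["force"].round(1),s["t"])
for i in range(1,int(n)+1):
    t=np.deg2rad(a+st*i);print(round(a+st*i,1),round(ax+.0997*np.cos(t)-cx,4),round(-(ay+.0997*np.sin(t)-cy),4))
E
python3 arc.py .573 .052 .668 .0195 -18.8 8 8
```

```text
[0.6673 0.0199 0.2773] [-17.5   3.7  11.1] 13.45
-10.8 0.0029 -0.0138
-2.8 0.0046 -0.0276
5.2 0.0043 -0.0415
13.2 0.0021 -0.0553
21.2 -0.002 -0.0686
29.2 -0.008 -0.0811
37.2 -0.0156 -0.0928
45.2 -0.0247 -0.1032
```

carry_out --targets '[{"hand":0,"x":0.003,"y":-0.014,"z":0,"ax":0,"ay":0,"az":0},{"hand":0,"x":0.0045,"y":-0.0275,"z":0,"ax":0,"ay":0,"az":0},{"hand":0,"x":0.0045,"y":-0.0415,"z":0,"ax":0,"ay":0,"az":0},{"hand":0,"x":0.002,"y":-0.0555,"z":0,"ax":0,"ay":0,"az":0},{"hand":0,"x":-0.002,"y":-0.0685,"z":0,"ax":0,"ay":0,"az":0},{"hand":0,"x":-0.008,"y":-0.081,"z":0,"ax":0,"ay":0,"az":0}]'

```text
t: 14.2
tool_pos: [0.6595, 0.099, 0.2775]
orientation: [3.139, -0.001, -0.004]
force: [-12.7, -8.3, 9.3]
opening: 0.0247
gripper_force: 18.0
```

```bash
python3 arc.py .573 .052 .660 .1005 29.2 8 8
```

```text
[0.6595 0.099  0.2775] [-12.7  -8.3   9.3] 14.2
37.2 -0.0076 -0.0118
45.2 -0.0167 -0.0222
53.2 -0.0273 -0.0313
61.2 -0.039 -0.0389
69.2 -0.0516 -0.0447
77.2 -0.0649 -0.0487
85.2 -0.0787 -0.0509
93.2 -0.0926 -0.051
```

carry_out --targets '[{"hand":0,"x":-0.0085,"y":-0.0115,"z":0,"ax":0,"ay":0,"az":0},{"hand":0,"x":-0.0175,"y":-0.0215,"z":0,"ax":0,"ay":0,"az":0},{"hand":0,"x":-0.028,"y":-0.0305,"z":0,"ax":0,"ay":0,"az":0},{"hand":0,"x":-0.04,"y":-0.038,"z":0,"ax":0,"ay":0,"az":0},{"hand":0,"x":-0.0525,"y":-0.0435,"z":0,"ax":0,"ay":0,"az":0},{"hand":0,"x":-0.066,"y":-0.0475,"z":0,"ax":0,"ay":0,"az":0},{"hand":0,"x":-0.0795,"y":-0.0495,"z":0,"ax":0,"ay":0,"az":0}]'

```text
t: 15.08
tool_pos: [0.5812, 0.1497, 0.2779]
orientation: [-3.141, 0.0, -0.006]
force: [1.0, -1.3, 5.2]
opening: 0.0252
gripper_force: 18.0
```

```bash
python3 arc.py .573 .052 .5805 .150 85.2 8 8
python3 - <<'E'
from h import *
p=camera_params("top");im,d=read_camera("top");a=cv2.imread("pics/top0.png")
cv2.imwrite("pics/top1.png",im)
# carriage shift: match patch of case+carriage
t=a[182:218,382:412];r=cv2.matchTemplate(im[165:240,370:460],t,cv2.TM_CCOEFF_NORMED);print(cv2.minMaxLoc(r), "start loc",(12,17))
E
```

```text
[0.5812 0.1497 0.2779] [ 1.  -1.3  5.2] 15.075
93.2 -0.0131 -0.0015
101.2 -0.0269 0.0002
109.2 -0.0403 0.0038
117.2 -0.0531 0.0093
125.2 -0.065 0.0165
133.2 -0.0757 0.0253
141.2 -0.0852 0.0355
149.2 -0.0931 0.0469
(-0.41576671600341797, 0.9400148391723633, (55, 39), (29, 15)) start loc (12, 17)
```

carry_out --targets '[{"hand":0,"x":-0.013,"y":-0.0015,"z":0,"ax":0,"ay":0,"az":0},{"hand":0,"x":-0.027,"y":0,"z":0,"ax":0,"ay":0,"az":0},{"hand":0,"x":-0.0405,"y":0.004,"z":0,"ax":0,"ay":0,"az":0},{"hand":0,"x":-0.053,"y":0.0095,"z":0,"ax":0,"ay":0,"az":0},{"hand":0,"x":-0.065,"y":0.0165,"z":0,"ax":0,"ay":0,"az":0},{"hand":0,"x":-0.0755,"y":0.0255,"z":0,"ax":0,"ay":0,"az":0},{"hand":0,"x":-0.085,"y":0.0355,"z":0,"ax":0,"ay":0,"az":0}]'

```text
t: 16.0
tool_pos: [0.4952, 0.1155, 0.2778]
orientation: [-3.137, -0.001, -0.002]
force: [-5.4, 7.2, 12.6]
opening: 0.0246
gripper_force: 18.0
```

```bash
python3 arc.py .573 .052 .4955 .1145 141.2 8 10
```

```text
[0.4952 0.1155 0.2778] [-5.4  7.2 12.6] 16.0
149.2 -0.0081 0.0114
157.2 -0.0144 0.0239
165.2 -0.0189 0.037
173.2 -0.0215 0.0507
181.2 -0.0222 0.0646
189.2 -0.0209 0.0784
197.2 -0.0177 0.092
205.2 -0.0127 0.105
213.2 -0.0059 0.1171
221.2 0.0025 0.1282
```

carry_out --targets '[{"hand":0,"x":-0.008,"y":0.0115,"z":-0.001,"ax":0,"ay":0,"az":0},{"hand":0,"x":-0.0145,"y":0.024,"z":-0.001,"ax":0,"ay":0,"az":0},{"hand":0,"x":-0.019,"y":0.037,"z":-0.001,"ax":0,"ay":0,"az":0},{"hand":0,"x":-0.0215,"y":0.0505,"z":-0.001,"ax":0,"ay":0,"az":0},{"hand":0,"x":-0.022,"y":0.0645,"z":-0.001,"ax":0,"ay":0,"az":0},{"hand":0,"x":-0.021,"y":0.0785,"z":-0.001,"ax":0,"ay":0,"az":0}]'

```text
t: 16.75
tool_pos: [0.4731, 0.0358, 0.2775]
orientation: [-3.14, -0.001, 0.007]
force: [-13.0, 0.0, 15.8]
opening: 0.0247
gripper_force: 18.0
```

```bash
python3 arc.py .573 .052 .4745 .036 189.2 5 9
```

```text
[0.4731 0.0358 0.2775] [-13.    0.   15.8] 16.75
194.2 0.0018 0.0085
199.2 0.0043 0.0168
204.2 0.0076 0.0249
209.2 0.0115 0.0326
214.2 0.016 0.04
219.2 0.0212 0.047
224.2 0.027 0.0535
229.2 0.0334 0.0595
234.2 0.0402 0.0649
```

carry_out --targets '[{"hand":0,"x":0.001,"y":0.0085,"z":-0.001,"ax":0,"ay":0,"az":0},{"hand":0,"x":0.003,"y":0.017,"z":-0.001,"ax":0,"ay":0,"az":0},{"hand":0,"x":0.0065,"y":0.025,"z":-0.001,"ax":0,"ay":0,"az":0},{"hand":0,"x":0.0105,"y":0.0325,"z":-0.001,"ax":0,"ay":0,"az":0},{"hand":0,"x":0.0125,"y":0.0365,"z":-0.001,"ax":0,"ay":0,"az":0},{"hand":0,"x":0.0125,"y":0.0365,"z":-0.001,"ax":0,"ay":0,"az":0}]'

```text
t: 17.5
tool_pos: [0.4862, -0.0014, 0.2778]
orientation: [3.141, -0.001, -0.005]
force: [-7.5, -4.4, 6.8]
opening: 0.0249
gripper_force: 18.0
```

carry_out --targets '[{"hand":0,"x":0.0025,"y":0.0035,"z":0,"ax":0,"ay":0,"az":0},{"hand":0,"x":0.0045,"y":0.007,"z":0,"ax":0,"ay":0,"az":0},{"hand":0,"x":0.0045,"y":0.007,"z":0,"ax":0,"ay":0,"az":0}]'

```text
t: 17.88
tool_pos: [0.4908, -0.0083, 0.2778]
orientation: [3.141, -0.001, -0.004]
force: [-6.6, -5.0, 5.9]
opening: 0.0245
gripper_force: 18.0
```

carry_out --targets '[{"hand":0,"x":0.002,"y":0.0025,"z":0,"ax":0,"ay":0,"az":0},{"hand":0,"x":0.004,"y":0.005,"z":0,"ax":0,"ay":0,"az":0},{"hand":0,"x":0.004,"y":0.005,"z":0,"ax":0,"ay":0,"az":0}]'

```text
t: 18.25
tool_pos: [0.4947, -0.0134, 0.2778]
orientation: [3.141, -0.001, -0.004]
force: [-6.4, -5.2, 5.0]
opening: 0.0248
gripper_force: 18.0
```

carry_out --targets '[{"hand":0,"x":0.002,"y":0.0025,"z":0,"ax":0,"ay":0,"az":0},{"hand":0,"x":0.0045,"y":0.005,"z":0,"ax":0,"ay":0,"az":0},{"hand":0,"x":0.0045,"y":0.005,"z":0,"ax":0,"ay":0,"az":0}]'

```text
t: 18.62
tool_pos: [0.4992, -0.0182, 0.2778]
orientation: [3.141, -0.001, -0.005]
force: [-7.2, -4.4, 6.3]
opening: 0.0243
gripper_force: 18.0
```

Run:
```python
from h import *
p=camera_params("top");im,d=read_camera("top");a=cv2.imread("pics/top0.png")
b=cv2.imread("pics/top1.png");cv2.imwrite("pics/top2.png",im)
up=lambda x:cv2.resize(x,None,fx=4,fy=4,interpolation=2)
t=up(a[182:218,382:412])
for x in(a,b,im):
    r=cv2.matchTemplate(up(x[165:240,370:460]),t,cv2.TM_CCOEFF_NORMED);_,m,_,l=cv2.minMaxLoc(r);u,v=382+l[0]/4-12,182+l[1]/4-17
    print(m,l,onz(p,u+15,v+18,.05).round(4))
```

```text
0.999748945236206 (48, 68) [ 0.5958 -0.1418  0.05  ]
0.9499275088310242 (114, 60) [ 0.6021 -0.1911  0.05  ]
0.5697159767150879 (193, 48) [ 0.6116 -0.2502  0.05  ]
```

carry_out --targets '[{"hand":0,"x":0.0025,"y":0.0025,"z":0,"ax":0,"ay":0,"az":0},{"hand":0,"x":0.005,"y":0.0045,"z":0,"ax":0,"ay":0,"az":0},{"hand":0,"x":0.005,"y":0.0045,"z":0,"ax":0,"ay":0,"az":0}]'

```text
t: 19.05
tool_pos: [0.5028, -0.0214, 0.2774]
orientation: [-3.139, -0.0, 0.013]
force: [-19.0, 4.6, 16.5]
opening: 0.0247
gripper_force: 18.0
```

carry_out --targets '[{"hand":0,"x":-0.0015,"y":-0.001,"z":0,"ax":0,"ay":0,"az":0},{"hand":60,"x":-0.0015,"y":-0.001,"z":0,"ax":0,"ay":0,"az":0},{"hand":60,"x":-0.0015,"y":-0.001,"z":0,"ax":0,"ay":0,"az":0},{"hand":60,"x":-0.0015,"y":-0.001,"z":0,"ax":0,"ay":0,"az":0},{"hand":60,"x":-0.0015,"y":-0.001,"z":0,"ax":0,"ay":0,"az":0}]'

```text
t: 19.68
tool_pos: [0.5038, -0.0216, 0.2779]
orientation: [-3.142, 0.0, 0.0]
force: [0.0, -0.9, -0.3]
opening: 0.0553
gripper_force: 0.0
```

carry_out --targets '[{"hand":60,"x":0,"y":0,"z":-0.03,"ax":0,"ay":0,"az":0},{"hand":60,"x":0,"y":0,"z":-0.08,"ax":0,"ay":0,"az":0},{"hand":60,"x":0,"y":0,"z":-0.13,"ax":0,"ay":0,"az":0},{"hand":60,"x":0.03,"y":0,"z":-0.15,"ax":0,"ay":0,"az":0},{"hand":60,"x":0.03,"y":0,"z":-0.15,"ax":0,"ay":0,"az":0},{"hand":60,"x":0.03,"y":0,"z":-0.15,"ax":0,"ay":0,"az":0}]'

```text
t: 20.42
tool_pos: [0.5333, -0.0216, 0.4266]
orientation: [-3.141, 0.0, 0.004]
force: [0.6, 0.0, -0.8]
opening: 0.0559
gripper_force: 0.0
```

Run:
```python
from h import *
s=read_state();print(s["t"],s["tool_pos"].round(4),s["force"].round(1),s["opening"])
p=camera_params("wrist");im,d=read_camera("wrist");P=cloud(p,d);cv2.imwrite("pics/w8.png",im)
# knob, latch, case points by height from the depth cloud
ok=d>0
def rep(n,c,r,lo,hi):
    m=ok&(np.hypot(P[...,0]-c[0],P[...,1]-c[1])<r)&(P[...,2]>lo)&(P[...,2]<hi);q=P[m]
    print(n,m.sum(),q.mean(0).round(4) if len(q) else "",q.min(0).round(3) if len(q) else "",q.max(0).round(3) if len(q) else "")
rep("knob",(.502,-.019),.03,.12,.14)
rep("latch",(.573,.052),.010,.08,.11)
m=ok&(P[...,1]<-.17)&(P[...,1]>-.33)&(P[...,0]>.56)&(P[...,0]<.66)
for lo,hi in((.035,.044),(.044,.05),(.09,.103),(.103,.113),(.113,.3)):
    q=P[m&(P[...,2]>lo)&(P[...,2]<hi)];print(lo,len(q),q.mean(0).round(4) if len(q) else "",np.percentile(q,[2,98],axis=0).round(3).tolist() if len(q) else "")
for n,X in dict(marker=0).items():pass
```

```text
20.425 [ 0.5333 -0.0216  0.4266] [ 0.6  0.  -0.8] 0.05593336606728063
knob 484 [ 0.5017 -0.0164  0.1283] [ 0.489 -0.029  0.12 ] [ 0.512 -0.004  0.133]
latch 294 [0.573  0.0517 0.0892] [0.564 0.042 0.082] [0.582 0.062 0.092]
0.035 3991 [ 0.6161 -0.2445  0.0404] [[0.57, -0.294, 0.036], [0.658, -0.208, 0.044]]
0.044 1314 [ 0.6172 -0.2666  0.0458] [[0.574, -0.307, 0.044], [0.657, -0.22, 0.048]]
0.09 10 [ 0.6154 -0.2365  0.0903] [[0.608, -0.239, 0.09], [0.621, -0.234, 0.091]]
0.103 843 [ 0.6137 -0.2407  0.1083] [[0.598, -0.254, 0.106], [0.629, -0.229, 0.11]]
0.113 1510 [ 0.6208 -0.2315  0.1523] [[0.6, -0.239, 0.131], [0.657, -0.226, 0.168]]
```

Run:
```python
from h import *
import pickle
p=camera_params("wrist");im,d=read_camera("wrist");P=cloud(p,d)
p1=pickle.load(open("pics/w1.pk","rb"));d1=np.load("pics/w1.npy");P1=cloud(p1,d1)
e=np.array([.0141,-.1086]);e/=np.linalg.norm(e);n=np.array([-e[1],e[0]])
for t,Q,D in(("w1",P1,d1),("now",P,d)):
    r=Q[...,:2]-[.573,.052];s=r@e;w=r@n
    for lo,hi in((.033,.046),):
        m=(D>0)&(abs(w)<.03)&(Q[...,2]>lo)&(Q[...,2]<hi)&(s>.075)&(s<.33);print(t,m.sum(),np.percentile(s[m],[0.5,1,2,5]).round(4),np.histogram(s[m],bins=np.arange(.08,.33,.01))[0])
```

```text
w1 2152 [0.1539 0.1547 0.1548 0.1552] [  1   1   2   1   3   1   1 357 432 395 278 209 206 169  92   0   1   0
   0   0   0   1   0   0]
now 2195 [0.2016 0.2642 0.2646 0.2651] [  2   0   1   0   0   1   1   0   0   1   1   2   2   1   1   1   2   1
 414 441 382 292 232 241]
```

```bash
python3 -c "
from plant import robot
print(robot.close_job())"
```

```text
the job is handed in; nothing more can be done
None
```

The job is handed in: the crank arm is swung out and latched (button top measured at 89 mm), the carriage moved 110 mm to its end stop, and the lens case top still sits at 108 mm, its upright height. The hand-in returned no verdict, and I didn't re-measure the loose items on the bench.

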